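Change over from the lamp to the tracing lightbox

ROBOT

A 7-joint arm with a two-finger parallel gripper is mounted at the origin on the work surface. World frame = base frame: x ahead of the robot, y to its left, z up, the work surface at z = 0. Lengths are in m, angles in rad, forces in N, time in s.
With the tool pointing down it reaches from about 0.425 to 0.875 m from the base axis. Payload 8.4 kg.
Tool frame: the origin (TCP) lies midway between the tips of the shut fingers; the grasp point (between the pads) lies 19 mm behind it; z points along the fingers, y is the line along which they close (so a half turn about z gives the same grasp; the last joint's range is limited). The gripper opens to 85 mm and grips with 20 to 120 N. Pads are 22 mm wide; open, the fingers measure 114 mm over their backs; the gripper's body (76 mm by 85 mm) begins 54 mm behind the grasp point. The pads swing forward as they close: fully open they stand 13 mm farther back than shut.
Start: joints at [-1.413, 0.333, 0.04, 1.465, -0.013, 1.343, -0.059], TCP at [0.165, 0.629, 0.231] pointing down, gripper open.
Joint ranges: [-2.58, 2.58], [-0.38, 2.09], [-1.3, 1.39], [0.25, 2.4], [-1.5, 4.64], [0.08, 2.09], [-2.65, 2.65]. Speed limits (rad/s): [2.22, 2.22, 2.79, 2.79, 3.14, 3.14, 3.14].

INTERFACE

Orientations are given as a unit quaternion [x, y, z, w].
In Python, from station import arm gives the robot as it stands. The module is installed in compiled form; this text tells all that it offers. Calls block until the motion is done:
- arm.reach(position, orientation): joint-space move of the TCP to a pose.
- arm.movel(position, ori=None, max_speed=0.15, force_limit=None): straight line of the TCP; ori=None keeps the orientation; max_speed is the mean speed in m/s. With force_limit (N) it stops when the force on the tool has changed by that much, and returns True; else False.
- arm.set_joints(angles): joint-space move.
- arm.command_gripper(opening, strength=None): finger opening in m; strength is the grip in N (None keeps the last); returns when the fingers have stopped.
- arm.sleep(seconds).
- arm.inverse_kinematics(position, orientation): joint angles nearest the present ones, or None.
- arm.read_state(): the state.
- arm.read_camera(name): name is "side" or "top"; returns (picture, depth): 400x640x3 uint8, red, green, blue; 400x640 float32, m along the optical axis (not along the pixel's ray), 0 where there is no reading.
- arm.camera_info(name): a dict with "fx", "fy", "cx", "cy" (pixels), "distortion" ([k1, k2, p1, p2, k3] as OpenCV has them; the pictures are not rectified), "rvec" (rotation vector, rad) and "tvec" (3), from world to camera coordinates, as OpenCV has them. Camera axes: x right, y down, z forward; pixel columns grow to the right and rows downward; lengths in m; the calibration is good to about 2 mm. A picture is of the moment at which its call begins. camera_info takes no time and is no camera call.
A pose or a line that the arm cannot do raises arm.Unreachable and nothing moves.
- arm.job_done(): hands the job in; it is judged then, once.
The state is a dict: "t": time; "qpos": joint angles; "qd": joint speeds; "tau": joint torques, N m; "eef_pos": TCP position; "eef_rot": TCP orientation; "contact_force": force on the tool from outside, world axes, zero at the start; "torque": the same for the moment, N m; "finger_gap": finger opening in m; "grasp_force": force on a finger pad.
Only numpy, scipy, OpenCV 4.12 (cv2) and the standard library are available. Lean on these libraries where they do the work, as an engineer would, in place of code of your own. Each camera call takes 0.05 s, during which the arm holds its last target. There are 200 camera calls.

TASK

Get the lightbox ready for tracing, pressing with the closed fingertips: first switch on, on the socket strip, the rocker beside the socket that holds the lightbox's block-shaped power adapter, then switch on the lightbox's own rocker, and only then press the round button on the lamp's base all the way down and let it up again, to put the lamp out. Work no other switch, key or knob, and leave everything else lying where it is; nothing is to be picked up.

Things in the scene. Friction and masses are not known exactly. Their poses are not given: they have to be found in the camera images.
- adapter_foot (a point): The lightbox's power adapter: the only block-shaped thing plugged into the socket strip, black, 46 mm (along the strip) x 50 x 40 mm high, pushed home in one of the four sockets; in the others are a round white plug (32 mm high) and two flat grey covers. This point is at the socket's centre, level with the strip's top; the block reaches 17 mm from it towards the rockers, 33 mm the other way.
- sw1_press (a point): Point to press to switch on rocker 1 of the socket strip: on its raised (on) half, 9 mm from its pivot. The socket it switches is the one beside it, centre 49 mm away across the strip. The strip: white, 290 x 84 x 42 mm high, fixed, on the robot's right, length roughly along +x, four round sockets 58 mm apart, a rocker beside each; 1 is nearest the robot.
- sw1 (a joint): Rocker 1 of the socket strip: 0 = off, 0.34 rad = on. It snaps over the middle (0.17) and stays; 4 to 5 N on its press point push it over, the raised end sinking 4 mm. It starts off.
- sw2_press (a point): Point to press to switch on rocker 2 of the socket strip: on its raised (on) half, 9 mm from its pivot. The socket it switches is the one beside it, centre 49 mm away across the strip. The rockers are black see-saw paddles, 24 mm across the strip x 18 mm along it, V-shaped, 58 mm apart.
- sw2 (a joint): Rocker 2 of the socket strip: 0 = off, 0.34 rad = on. It snaps over the middle (0.17) and stays; 4 to 5 N on its press point push it over, the raised end sinking 4 mm. It starts off.
- sw3_press (a point): Point to press to switch on rocker 3 of the socket strip: on its raised (on) half, 9 mm from its pivot. The socket it switches is the one beside it, centre 49 mm away across the strip. While a rocker is off, its on half slopes up to 6 mm above the strip's top (this point: 5 mm), its other half lies level, 2 mm above; on, they change over.
- sw3 (a joint): Rocker 3 of the socket strip: 0 = off, 0.34 rad = on. It snaps over the middle (0.17) and stays; 4 to 5 N on its press point push it over, the raised end sinking 4 mm. It starts off.
- sw4_press (a point): Point to press to switch on rocker 4 of the socket strip: on its raised (on) half, 9 mm from its pivot. The socket it switches is the one beside it, centre 49 mm away across the strip. The point moves with the rocker. While off, point x lies along the strip from 1 to 4, y across it away from the sockets, z up.
- sw4 (a joint): Rocker 4 of the socket strip: 0 = off, 0.34 rad = on. It snaps over the middle (0.17) and stays; 4 to 5 N on its press point push it over, the raised end sinking 4 mm. It starts off.
- lb_switch_press (a point): Point to press to switch on the lightbox's rocker (black V-shaped see-saw paddle 30 x 22 mm in the near bezel, at the end towards the strip): on its raised near half, 11 mm from the pivot, 6 mm above the case (its end 7 mm; the other half lies level, 2 mm above). Site x along the pivot, z up while off. Lightbox: white flat case 300 deep x 370 wide x 45 mm high, a drawing on its pane, fixed.
- lb_switch (a joint): The lightbox's rocker: 0 = off, 0.34 rad = on. It snaps over the middle (0.17) and stays; 4 to 5 N on its press point push it over, the raised end sinking 5 mm. It starts off.
- lb_dim_mark (a point): Mark on the rim of the lightbox's dimmer, a black round knob of 30 mm diameter, 15 mm high, at the other end of the same bezel, 240 mm from the rocker. It is set as wanted: leave it alone.
- lamp_btn_top (a point): Centre of the top of the lamp's on/off button: round, steel, 27 mm diameter, 9 mm proud of the lamp's grey base (185 x 136 x 20 mm, fixed, on the robot's left). Of the two keys at the base's near end it is the round one, towards the lightbox. The lamp's arm rises 115 mm beyond it; the head hangs 0.32 to 0.37 m above the table near the lightbox's far corner. Site x points to the arm's end of the base, z up.
- lamp_btn (a joint): Travel of the lamp's round button: 0 = up, 0.005 m = fully down (about 5 N); it springs back. One press switches the lamp; it is lit at the start.
- lamp_bright (a joint): Travel of the oblong brightness key (14 x 30 mm, same height as the round button) 62 mm from the round button on the lamp's base: 0 = up, 0.005 m = down. Leave it alone.
- wax: Cake of beeswax, 52 x 46 x 40 mm, loose bystander on the table before the lightbox. Origin at its underside.
- spool: Small spool of silver thread, 28 mm diameter, 36 mm high, loose bystander on the lightbox's near bezel, between rocker and dimmer, 70 to 90 mm from the rocker's centre. Origin at its underside.
- goldspool: Spool of gold thread, 48 mm diameter, 58 mm high, loose bystander on the table before the lightbox. Origin at its underside.
- broche: Turned wooden thread holder, 167 mm long, 20 mm thick, lying on the drawing. Loose bystander. Origin at its underside.
- scissors: Embroidery scissors, 105 mm long, lying on the table before the lightbox. Loose bystander. Origin at the rivet's underside.
- pincushion: Round pincushion, 72 mm diameter, 40 mm high (pins to 48 mm), on the table before the lamp and lightbox. Loose bystander. Origin at its underside.

How it is judged:
By the outcome, as a careful person would: the job done as asked, in the order asked, and still so for the second after the job is handed in, with the robot touching nothing.
It also fails if it takes over 45 s, if anything falls off the work surface, if the arm or the gripper's body presses on something with over 40 N, if the wrist force passes 120 N, or if a joint passes its speed limit or range.

## Working session

There is one attempt and no reset: what is moved stays moved. The work goes in short steps, each a Python script; the robot and the scene stay as the last script left them, time stands still between calls to the robot, and variables do not carry over. Pictures are saved under pics/ and viewed, at most 10 in all, crops included, and the job is handed in when it is done.

```bash
mkdir -p pics && cat > h.py <<'E'
import numpy as np, cv2
from station import arm
def cam(n):
    i=arm.camera_info(n); K=np.array([[i['fx'],0,i['cx']],[0,i['fy'],i['cy']],[0,0,1.]])
    R=cv2.Rodrigues(np.array(i['rvec'],float))[0]; return K,np.array(i['distortion'],float),R,np.array(i['tvec'],float).ravel()
def ray(n,px,z):
    K,d,R,t=cam(n); u=cv2.undistortPoints(np.array(px,float).reshape(-1,1,2),K,d).reshape(-1,2)
    D=np.c_[u,np.ones(len(u))]@R; C=-R.T@t
    return C+D*((z-C[2])/D[:,2])[:,None]
def proj(n,P):
    K,d,R,t=cam(n); return cv2.projectPoints(np.array(P,float).reshape(-1,1,3),cv2.Rodrigues(R)[0],t,K,d)[0].reshape(-1,2)
def snap(n,f):
    p,d=arm.read_camera(n); cv2.imwrite(f'pics/{f}.png',p[:,:,::-1]); np.save(f'pics/{f}_d.npy',d); return p,d
E
python3 - <<'E'
from h import *
for n in('top','side'):
    snap(n,n+'0'); K,d,R,t=cam(n); print(n,K[0,0],-R.T@t,R[2])
print(arm.read_state()['eef_rot'],arm.read_state()['t'])
E
```

```text
top 459.9769738791943 [0.36143447 0.04779976 1.22193113] [ 0.19328594 -0.01617234 -0.98100917]
side 516.7897602965286 [0.32030287 0.78402841 0.99615485] [ 0.21505026 -0.61225599 -0.76085215]
[ 1.28054307e-01  9.91766899e-01 -7.14415383e-04 -5.14385503e-05] 0.1
```

View pics/top0.png

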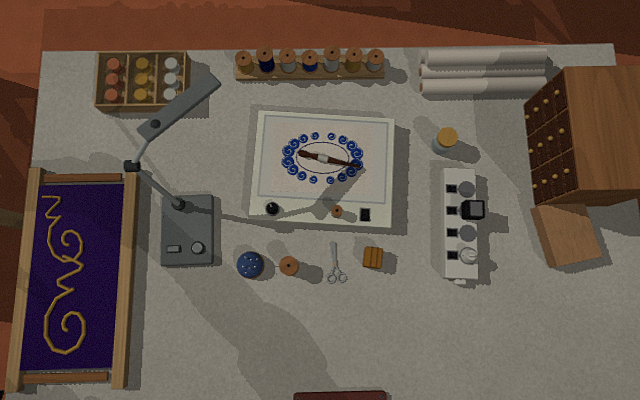

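View pics/side0.png

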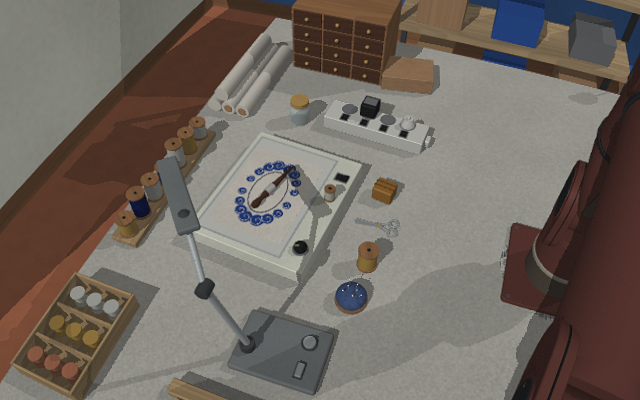

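The top view shows strip rockers at about (452,255), (451,232), (451,210) and (451,188), numbered 1 to 4. The adapter is at (473,209), the lightbox rocker at (365,215), the round button at (197,248) and the oblong key at (174,248). The side view shows the same layout. I'll zoom in next and compute positions.

```bash
python3 - <<'E'
from h import *
T=cv2.imread('pics/top0.png');S=cv2.imread('pics/side0.png')
def crop(I,x,y,w,h,W,H): return cv2.resize(I[y:y+h,x:x+w],(W,H),interpolation=cv2.INTER_CUBIC)
a=crop(T,436,160,60,130,276,598); b=crop(S,320,85,120,70,514,300); c=crop(S,322,160,40,35,257,298);d=crop(T,350,195,30,35,257,298)
cv2.imwrite('pics/z.png',np.hstack([a,np.vstack([b,np.hstack([c,d])])[:598]]))
# blobs
def blobs(n,mask,box,z,amin):
    x,y,w,h=box; k,l,s,c=cv2.connectedComponentsWithStats(mask[y:y+h,x:x+w].astype(np.uint8))
    for i in range(1,k):
        if s[i,4]>=amin:
            p=c[i]+[x,y]; print(n,p.round(1),s[i,:5],ray(n,[p],z)[0].round(4))
v=T.max(2); w=S.max(2)
print('strip');blobs('top',v<50,(440,170,50,100),.045,15);blobs('side',w<50,(325,90,110,60),.045,15)
print('lb');blobs('top',v<50,(355,200,25,30),.048,15);blobs('side',w<50,(328,165,30,25),.048,15)
# strip outline
for n,I,box in(('top',T,(430,150,60,140)),):
    x,y,ww,h=box; m=(I[y:y+h,x:x+ww].min(2)>150).astype(np.uint8)
    cs=max(cv2.findContours(m,0,2)[0],key=cv2.contourArea); r=cv2.boxPoints(cv2.minAreaRect(cs))+[x,y]; print(r.round(1),ray(n,r,.042).round(4))
# button: bright on grey base
for n,I,box in(('top',T,(165,230,45,35)),('side',S,(285,325,45,60))):
    x,y,ww,h=box; print(n,np.percentile(I[y:y+h,x:x+ww].max(2),[10,50,90,99]))
    blobs(n,I.max(2)>125,box,.029,15)
E
```

```text
strip
top [451.2 188.3] [ 7 15 10  8 67] [ 0.6171 -0.3067  0.045 ]
top [470.9 210.1] [ 21  30  24  20 285] [ 0.5583 -0.3535  0.045 ]
top [451.4 210. ] [ 7 37 10  7 69] [ 0.5595 -0.3029  0.045 ]
top [451.5 232. ] [ 7 59 10  7 70] [ 0.502  -0.2987  0.045 ]
top [452.2 254.8] [ 8 81 10  8 70] [ 0.4435 -0.2959  0.045 ]
side [369.3 109.9] [ 35  10  20  19 239] [ 0.5583 -0.3585  0.045 ]
side [344.5 116.5] [16 24  8  6 32] [ 0.6163 -0.3055  0.045 ]
side [363.4 122. ] [35 29  8  7 33] [ 0.5595 -0.3016  0.045 ]
side [383.1 127.7] [55 35  7  6 31] [ 0.5014 -0.298   0.045 ]
side [403.3 133.5] [75 41  8  6 34] [ 0.443  -0.2947  0.045 ]
lb
top [364.6 214.8] [  5   9  10  12 104] [ 0.5508 -0.0761  0.048 ]
side [341.7 177.6] [ 7  9 14  8 69] [ 0.5505 -0.0748  0.048 ]
[[445. 230.]
 [445. 230.]
 [445. 230.]
 [445. 230.]] [[ 0.5079 -0.2832  0.042 ]
 [ 0.5079 -0.2832  0.042 ]
 [ 0.5079 -0.2832  0.042 ]
 [ 0.5079 -0.2832  0.042 ]]
top [ 54.4  73.   87.  108. ]
side [ 73.   88.  109.1 134. ]
side [326.8 376.9] [37 37  8 23 91] [0.4199 0.4184 0.029 ]
```

View pics/z.png

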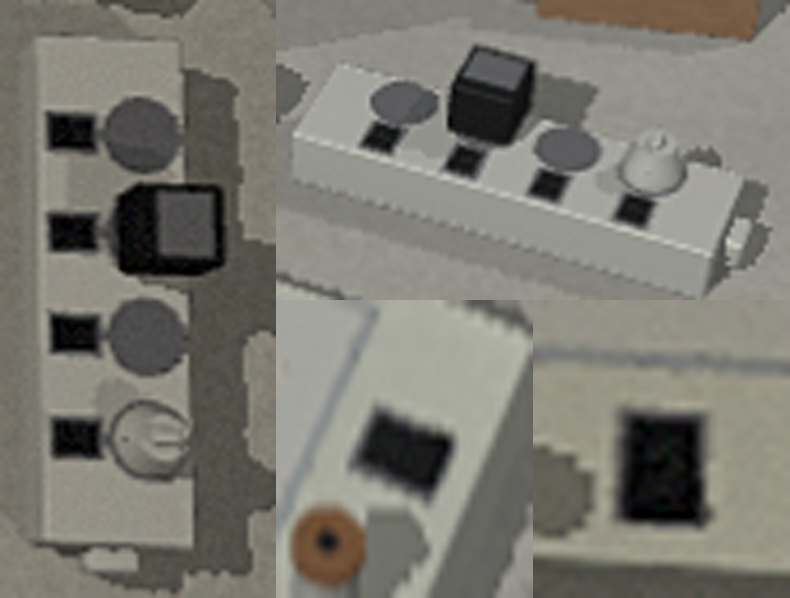

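The adapter is clearly in socket 3 (x≈0.558, matching rocker 3 at x≈0.560), with flat covers in sockets 2 and 4 and the round plug in 1. Each pivot is about 40 mm from its socket, so the raised half is the one away from the sockets (+y). Next I need the lamp button and the lightbox direction, then the first move.

```bash
cat >> h.py <<'E'
def Q(th): return [np.cos(th),np.sin(th),0,0]   # tool down; tool y = (sin2th,-cos2th)
def press(x,y,ztop,zdown,th,lim):
    arm.movel([x,y,ztop+.012],Q(th),max_speed=.12)
    hit=arm.movel([x,y,zdown],max_speed=.02,force_limit=lim)
    s=arm.read_state(); print('hit',hit,np.round(s['eef_pos'],4),np.round(s['contact_force'],1),s['t'])
    arm.movel([x,y,ztop+.05],max_speed=.1)
E
python3 - <<'E'
from h import *
T=cv2.imread('pics/top0.png');S=cv2.imread('pics/side0.png')
for n,I,box,th in(('top',T,(165,235,45,28),(80,88,95)),('side',S,(290,328,40,52),(100,108,115))):
    x,y,w,h=box
    for t in th:
        m=(cv2.medianBlur(I,3)[y:y+h,x:x+w].max(2)>t).astype(np.uint8)
        k,l,s,c=cv2.connectedComponentsWithStats(m)
        for i in range(1,k):
            if 15<s[i,4]<250: p=s[i,:2]+(s[i,2:4]-1)/2+[x,y]; print(n,t,p,s[i].tolist(),ray(n,[p],.029)[0].round(4),ray(n,[c[i]+[x,y]],.029)[0].round(4))
m=(T.max(2)<50)[195:222,258:285].astype(np.uint8);k,l,s,c=cv2.connectedComponentsWithStats(m)
i=1+s[1:,4].argmax();d=ray('top',[c[i]+[258,195]],.056)[0];v=d-[.5507,-.0755,0];print('dim',d,v,np.hypot(*v[:2]))
st=arm.read_state(); q=st['qpos']
arm.command_gripper(0)
for p in([.13,.50,.28],[.36,.30,.28],[.47,.0,.28],[.52,-.29,.15]):
    for th in(.754,.754+np.pi/2):
        j=arm.inverse_kinematics(p,Q(th)); print(p,round(th,2),None if j is None else np.round(j,2))
E
```

```text
top 80 [199.  243.5] [24, 0, 21, 18, 157] [0.4871 0.3528 0.029 ] [0.4966 0.3439 0.029 ]
top 80 [196.5 247. ] [27, 8, 10, 9, 73] [0.4782 0.359  0.029 ] [0.4779 0.3589 0.029 ]
top 80 [172.5 248. ] [3, 11, 10, 5, 41] [0.477  0.4202 0.029 ] [0.4764 0.4194 0.029 ]
top 88 [196.5 247. ] [27, 8, 10, 9, 70] [0.4782 0.359  0.029 ] [0.4781 0.359  0.029 ]
top 88 [172.5 248. ] [3, 11, 10, 5, 41] [0.477  0.4202 0.029 ] [0.4764 0.4194 0.029 ]
top 95 [196.5 247. ] [27, 8, 10, 9, 70] [0.4782 0.359  0.029 ] [0.4781 0.359  0.029 ]
top 95 [172.5 248. ] [3, 11, 10, 5, 21] [0.477  0.4202 0.029 ] [0.4753 0.4173 0.029 ]
side 100 [294.  337.5] [0, 5, 9, 10, 28] [0.5096 0.3621 0.029 ] [0.5102 0.3632 0.029 ]
side 100 [309. 340.] [13, 5, 13, 15, 129] [0.4792 0.3568 0.029 ] [0.4787 0.359  0.029 ]
side 100 [299.  369.5] [5, 35, 9, 14, 75] [0.4758 0.4226 0.029 ] [0.476  0.4228 0.029 ]
side 100 [326.  370.5] [33, 34, 7, 18, 63] [0.4256 0.4065 0.029 ] [0.4215 0.411  0.029 ]
side 108 [309.  341.5] [13, 8, 13, 12, 117] [0.478  0.3599 0.029 ] [0.4781 0.3602 0.029 ]
side 108 [299.5 369.5] [6, 35, 8, 14, 50] [0.4748 0.42
[... 192 characters left out ...]
783 0.3701 0.029 ]
side 115 [326.  370.5] [33, 34, 7, 18, 60] [0.4256 0.4065 0.029 ] [0.4213 0.4113 0.029 ]
dim [0.57001299 0.16141194 0.056     ] [0.01931299 0.23691194 0.056     ] 0.237697835281167
[0.13, 0.5, 0.28] 0.75 [-1.57  0.03  0.17  1.72 -0.01  1.39 -1.46]
[0.13, 0.5, 0.28] 2.32 [-1.24  0.05 -0.16  1.7   0.01  1.39  1.67]
[0.36, 0.3, 0.28] 0.75 [-1.19 -0.08  0.38  1.83  0.03  1.39 -0.88]
[0.36, 0.3, 0.28] 2.32 [-0.96 -0.07  0.16  1.82  0.01  1.39  2.28]
[0.47, 0.0, 0.28] 0.75 [-0.9  -0.13  0.74  1.84  0.09  1.4  -0.23]
[0.47, 0.0, 0.28] 2.32 None
[0.52, -0.29, 0.15] 0.75 [-0.36  0.43  1.02  1.74 -0.39  1.19  0.7 ]
[0.52, -0.29, 0.15] 2.32 [-0.47  0.54  1.22  1.75 -0.54  1.24 -2.32]
```

```bash
python3 - <<'E'
from h import *
th=.754
for p in([.13,.50,.28],[.36,.30,.28],[.48,.0,.25],[.56,-.292,.12]): 
    arm.reach(p,Q(th)); s=arm.read_state(); print(np.round(s['eef_pos'],3),s['t'],np.round(s['contact_force'],1))
press(.5602,-.2920,.048,.0435,th,15)
snap('top','top1');snap('side','side1')
T=cv2.imread('pics/top1.png');S=cv2.imread('pics/side1.png')
c=lambda I,x,y,w,h,f:cv2.resize(I[y:y+h,x:x+w],None,fx=f,fy=f,interpolation=cv2.INTER_CUBIC)
a=c(T,400,160,100,110,4);b=c(S,310,60,130,110,3);b=cv2.copyMakeBorder(b,0,440-330,0,0,0);cv2.imwrite('pics/z1.png',np.hstack([a,b])[:, :800])
E
```

```text
[0.13 0.5  0.28] 2.1333 [ 0.1 -0.   0.2]
[0.359 0.301 0.28 ] 3.3 [-0.8  0.8  0.2]
[0.48  0.002 0.25 ] 4.5333 [-0.1  0.5  0.1]
[ 0.561 -0.29   0.12 ] 5.7833 [-0.2  0.5  0.8]
hit False [ 0.5602 -0.2918  0.044 ] [-3.   3.   8.2] 7.4083
```

View pics/z1.png

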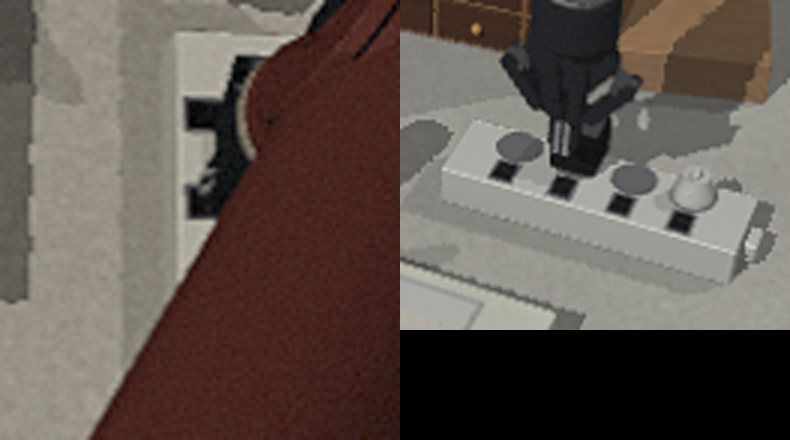

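Contact came at z=0.044, the level of the on half, at 8 N. I'll move away from the strip and compare the rocker's two halves before and after in depth, so I know it really flipped.

```bash
python3 - <<'E'
from h import *
arm.movel([.53,-.08,.13],max_speed=.25)
d0={n:np.load(f'pics/{n}0_d.npy') for n in('top','side')}; i0={n:cv2.imread(f'pics/{n}0.png') for n in d0}
def val(n,D,I,c,o):
    P=np.array([c[0]+.062*o,c[1]+.998*o,.045]); u=proj(n,[P])[0].astype(np.float32).reshape(1,1,2)
    K,_,R,t=cam(n); zr=(R@P+t)[2]
    x,y=u.ravel().round().astype(int)
    d=D[y-1:y+2,x-1:x+2]
    return round(1000*float(zr-np.median(d[d>0])),1), float(I[y-1:y+2,x-1:x+2].mean().round(1))
C={1:(.4433,-.2953),2:(.5017,-.2984),3:(.5595,-.3022),4:(.6167,-.3061)}
d1={};i1={}
for n in d0:
    r=[snap(n,n+'2') for _ in range(3)]; d1[n]=np.median([a[1] for a in r],0); i1[n]=np.mean([a[0] for a in r],0)
    for k in C: print(n,k,[(o,val(n,d0[n],i0[n],C[k],o*.001),val(n,d1[n],i1[n],C[k],o*.001)) for o in(-8,8)])
print(arm.read_state()['t'])
S=cv2.imread('pics/side2.png');c=lambda I,x,y,w,h,f:cv2.resize(I[y:y+h,x:x+w],None,fx=f,fy=f,interpolation=cv2.INTER_CUBIC)
b=np.vstack([c(cv2.imread('pics/side0.png'),330,105,85,38,9)[:290],c(S,330,105,85,38,9)[:290]]);b=cv2.convertScaleAbs(b,alpha=2.5);cv2.imwrite('pics/z2.png',b)
E
```

```text
top 1 [(-8, (-1.8, 12.5), (0.3, 9.4)), (8, (3.2, 11.7), (1.4, 7.6))]
top 2 [(-8, (1.2, 18.3), (-0.3, 21.0)), (8, (0.3, 18.3), (1.6, 14.3))]
top 3 [(-8, (-0.9, 8.8), (2.1, 19.0)), (8, (-0.2, 15.9), (-1.0, 23.9))]
top 4 [(-8, (0.2, 16.4), (-0.1, 16.2)), (8, (1.3, 12.5), (1.4, 15.4))]
side 1 [(-8, (-0.2, 29.7), (-0.7, 23.6)), (8, (-2.3, 32.4), (0.7, 24.9))]
side 2 [(-8, (-0.2, 33.8), (-2.1, 34.6)), (8, (0.4, 29.7), (1.7, 26.0))]
side 3 [(-8, (-4.3, 35.9), (337.6, 31.7)), (8, (3.4, 40.4), (299.8, 27.7))]
side 4 [(-8, (-2.9, 33.9), (353.6, 37.4)), (8, (0.6, 31.8), (331.8, 36.7))]
9.5167
```

View pics/z2.png

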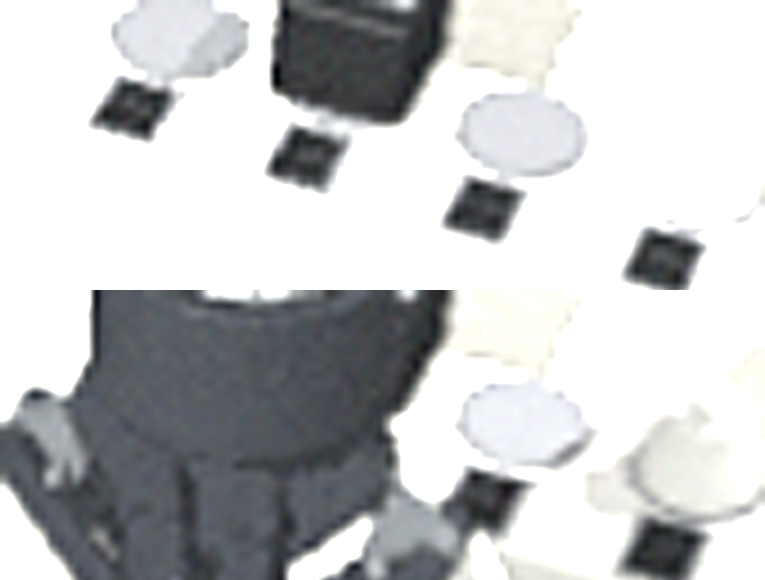

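Top-view depth settles it. Rockers 1, 2 and 4 stand higher on their outer half (off), while rocker 3 now stands higher on the socket side, so it is on. Next is the lightbox rocker.

```bash
python3 - <<'E'
from h import *
th=.754
press(.538,-.0745,.052,.0465,th,15)
arm.movel([.43,-.0,.25],max_speed=.25)
C=(.5507,-.0755)
r=[snap('top','top3') for _ in range(3)];D=np.median([a[1] for a in r],0); D0=np.load('pics/top0_d.npy')
K,_,R,t=cam('top')
for d in(D0,D):
  o=[]
  for s in(-10,10):
    P=np.array([C[0]+s*.001,C[1],.048]);x,y=proj('top',[P])[0].round().astype(int);w=d[y-1:y+2,x-1:x+2];o.append((s,round(1000*float((R@P+t)[2]-np.median(w)),1)))
  print(o)
r=[snap('side','side3') for _ in range(2)]
S=cv2.imread('pics/side3.png');T=cv2.imread('pics/top3.png')
cv2.imwrite('pics/z3.png',np.hstack([cv2.resize(T[160:300,230:400],None,fx=2.3,fy=2.3),cv2.resize(S[90:230,290:460],None,fx=2.3,fy=2.3)]))
print(arm.read_state()['t'])
E
```

```text
hit True [ 0.5378 -0.0745  0.047 ] [-1.   0.6  6.7] 11.0917
[(-10, 2.3), (10, 0.8)]
[(-10, 614.4), (10, 611.1)]
12.9917
```

View pics/z3.png

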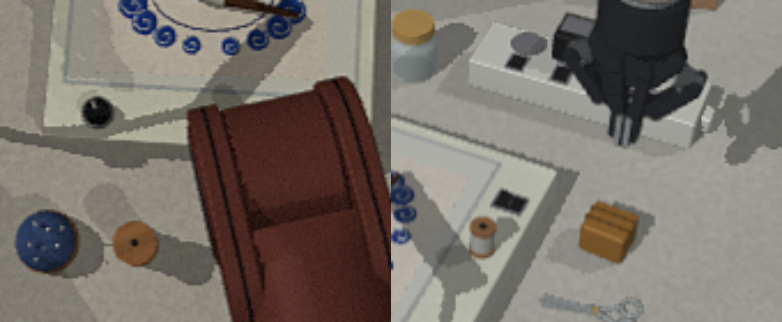

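```bash
python3 - <<'E'
from h import *
th=1.44
arm.reach([.36,.30,.22],Q(th)); arm.reach([.475,.355,.11],Q(th))
C=(.5507,-.0755);K,_,R,t=cam('top'); r=[snap('top','top4') for _ in range(3)];D=np.median([a[1] for a in r],0); D0=np.load('pics/top0_d.npy')
def dz(d,P):
    x,y=proj('top',[P])[0].round().astype(int);w=d[y-1:y+2,x-1:x+2];return round(1000*float((R@P+t)[2]-np.median(w)),1)
for d in(D0,D): print([(s,dz(d,np.array([C[0]+s*.001,C[1],.048]))) for s in(-10,10)],[dz(d,np.array([.5595,-.3022+s*.001,.045])) for s in(-8,8)])
print(arm.read_state()['t'])
T=cv2.imread('pics/top4.png');cv2.imwrite('pics/z4.png',cv2.resize(T[100:300,100:500],None,fx=2,fy=2))
E
```

```text
[(-10, 2.3), (10, 0.8)] [-0.8, -0.3]
[(-10, -2.0), (10, 2.1)] [-0.2, -0.6]
15.0333
```

View pics/z4.png

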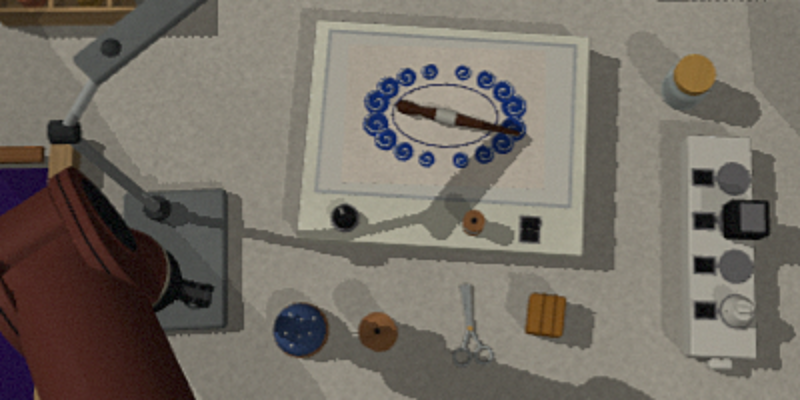

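The lightbox rocker reads flipped (near half −2, far half +2 mm). The strip depth is noisy in single frames, so I'll average many frames to be sure before the lamp.

```bash
python3 - <<'E'
from h import *
K,_,R,t=cam('top'); f=[arm.read_camera('top') for _ in range(25)]
D=np.mean([a[1] for a in f],0);I=np.mean([a[0] for a in f],0)
def dz(P):
    x,y=proj('top',[P])[0].round().astype(int);w=D[y-1:y+2,x-1:x+2];return round(1000*float((R@P+t)[2]-np.median(w)),1),I[y-1:y+2,x-1:x+2].mean().round(1)
for k,c in{1:(.4433,-.2953),2:(.5017,-.2984),3:(.5595,-.3022),4:(.6167,-.3061)}.items(): print(k,[dz(np.array([c[0]+.062*o,c[1]+.998*o,.045])) for o in(-.008,-.004,0,.004,.008)])
print([dz(np.array([.5507+s,-.0755,.048])) for s in(-.01,0,.01)],arm.read_state()['t'])
E
```

```text
1 [(-0.8, np.float64(14.9)), (-0.6, np.float64(16.2)), (0.1, np.float64(14.1)), (1.8, np.float64(13.2)), (1.5, np.float64(15.2))]
2 [(-0.9, np.float64(19.0)), (-0.6, np.float64(15.7)), (0.7, np.float64(12.3)), (1.3, np.float64(11.6)), (1.4, np.float64(21.1))]
3 [(1.1, np.float64(18.0)), (0.1, np.float64(20.0)), (-0.9, np.float64(18.7)), (-0.4, np.float64(16.6)), (-0.7, np.float64(23.4))]
4 [(-0.8, np.float64(15.4)), (-0.7, np.float64(15.0)), (0.4, np.float64(14.5)), (1.5, np.float64(12.4)), (1.5, np.float64(14.5))]
[(-0.9, np.float64(22.5)), (-0.3, np.float64(26.3)), (2.4, np.float64(17.4))] 16.2833
```

Averaged depth leaves no doubt: rocker 3 is on, rockers 1, 2 and 4 are off, and the lightbox rocker is on. Now the lamp button.

```bash
python3 - <<'E'
from h import *
press(.478,.3595,.029,.0230,1.44,25)
arm.movel([.36,.30,.2],max_speed=.2); arm.reach([.13,.5,.28],Q(1.44))
snap('side','side5');snap('top','top5')
T=cv2.imread('pics/top5.png');S=cv2.imread('pics/side5.png')
cv2.imwrite('pics/z5.png',np.vstack([cv2.resize(T,(480,300)),cv2.resize(S,(480,300))]))
print(arm.read_state()['t'],np.round(arm.read_state()['contact_force'],1))
E
```

```text
hit False [0.478  0.3596 0.024 ] [-5.3 -3.7 14.1] 18.0583
21.1167 [-0.4 -1.   1. ]
```

View pics/z5.png

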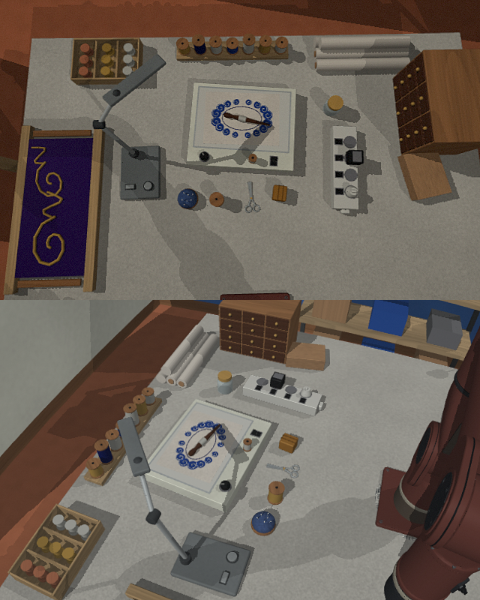

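The button bottomed at z=0.024, its full 5 mm of travel, with 14 N and was released. All the loose things are where they were, and the arm is clear.

```bash
python3 -c "
from station import arm
print(arm.job_done())"
```

```text
the job is handed in; nothing more can be done
None
```

I switched on strip rocker 3 (the adapter's), then the lightbox rocker, then pressed the lamp button fully down and released it; the job is handed in at about 21 s, with no other control worked and nothing else moved, though the pictures don't clearly show the lamp going out or the lightbox lighting up.

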